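# Stow a plug in a push-to-open drawer

### The job

Put the black charger plug away in the small white drawer unit on the desk. The drawer has no handle: press its closed front fully in and back away so that it springs open, lay the plug on the drawer's floor and let go, then push the drawer shut until it latches and stays closed. Do not knock over or shift the rubber stamp, the glue stick or the mug.

Things in the scene. Friction and masses are not known exactly. Their poses are not given: they have to be found in the camera images.
- unit: White desk drawer unit, fixed to the desk: 170 mm deep (x), 190 mm wide (y), 62 mm high; origin under the middle of its case. Its x axis points away from the robot, into the unit; y to the left; yaw about 0.1 to 0.5 rad. One drawer fills its front.
- drawer_front (a point): Centre of the outer face of the drawer front, a plain upright white panel 190 mm wide and 56 mm high without a handle; a small grey disc marks this point, 33 mm above the desk. Moves with the drawer. x points horizontally into the unit (the way to push), y along the front to the left, z up.
- drawer_floor (a point): Point on the drawer's floor, 67 mm behind the front's outer face, mid-way across, 13.5 mm above the desk; moves with the drawer; axes as drawer_front. Inside: x -53 to +71 mm, y +-82 mm of it. Side walls are 32 mm, the front 47 mm high over the floor. When open, x -53 to +53 mm is uncovered; the rest lies under the top (43 mm clear).
- unit_drawer (a joint): Drawer slide, m: 0 latched shut (front 10 mm proud of the case), 0.100 open, -0.008 at the inner stop. Push-push latch: from shut, push in to the stop and back off: a 3 N spring opens it in about 1 s, so keep out of its way. From open, push past 0 to the stop (7 mm or more), back off: it latches at 0. Another push reopens it. The way in takes 3 to 8 N, the stop is firm.
- plug_center (a point): Centre of the body of the loose black charger plug, 12 mm above its underside. The body is a block of 48 mm (x) by 46 mm (y) by 24 mm (z); three pins stick out 20 mm from its -x face. It lies flat on the desk; grasp it across y (46 mm) from above. About 0.09 kg.
- stamp: Bystander: rubber stamp with a wooden foot 25 x 46 mm and a turned dark red handle, 70 mm high; origin at the centre of its underside.
- mug: Bystander: white mug, 81 mm across, 116 mm with its handle, 94 mm high; origin at the centre of its underside.
- glue: Bystander: glue stick standing upright, cream with a blue cap, 26 mm across, 86 mm high; origin at the centre of its underside.
- plug: The same plug; origin at the desk-side underside, 10 mm from plug_center toward the pins (-x) and 12 mm lower; same axes.
Mind the look-alikes: they are no part of the job. Leave any pink look-alike of the plug alone.

How it is judged:
By the outcome, as a careful person would: the job done as asked, in the order asked, and still so for the second after the job is handed in, with the robot touching nothing.
It also fails if it takes over 67 s, if anything falls off the work surface, if the arm or the gripper's body presses on something with over 40 N, if the wrist force passes 120 N, or if a joint passes its speed limit or range.

### The arm

A 6-joint arm with a two-finger parallel gripper is mounted at the origin on the work surface; the furniture and walls round the work are solid. World frame = base frame: x ahead of the robot, y to its left, z up, the work surface at z = 0. Lengths are in mm, angles in rad, forces in N, time in s.
With the tool pointing down it reaches from about 350 to 875 mm from the base axis. Payload 4.2 kg.
Tool frame: the origin (TCP) lies between the finger pads; the fingertips stand 19 mm ahead of it and the grasp point (between the pads) is the TCP; z points along the fingers, y is the line along which they close (so a half turn about z gives the same grasp; the last joint's range is limited). The gripper opens to 87 mm and grips with 3 to 60 N. Pads are 19 mm wide; open, the fingers measure 117 mm over their backs; the gripper's body (75 mm by 190 mm) begins 51 mm behind the grasp point.
Start: joints at [-1.054, 0.385, 0.008, 0, -1.194, -0.259], TCP at [159.363, -604.32, 241.55] pointing down, gripper open.
Joint ranges: [-3.14, 3.14], [-1.21, 2.06], [-1.07, 1.41], [-3.16, 2.05], [-2.99, -0.16], [-3.1, 3.1]. Speed limits (rad/s): [2.79, 2.79, 3.14, 3.14, 3.14, 3.14].

### API

Orientations are given as [roll, pitch, yaw] about the fixed x, y, z axes, in that order (R = Rz(yaw) Ry(pitch) Rx(roll)).
In Python, from plant import bot, cams, workorder gives the robot as it stands. The module is installed in compiled form; this text tells all that it offers.
- The arm moves only by the tool jog_arm, never from a script. Its argument "series" is a list that holds one entry, the list of rows, each a list of 7 numbers: the shift along the tool's x, y, z scaled (see below), then the turn, a rotation vector about the tool's x, y, z scaled (see below), then the gripper's target within -1 to 1 (shut at 1, half-way at 0, fully open at -1). In form: [[[tx, ty, tz, wx, wy, wz, claw], ...]]. A call has exactly 8 rows; each row is the pose to reach, as a shift and turn from the pose commanded when the call began, along the tool's axes at that moment; what a row does not reach only later rows make up. The controller multiplies each number of a shift by 0.15 m and each number of a turn by 60 degrees. A row lasts 1/8 s, in which the tool goes at most 62.5 mm and 10.7 degrees, less where a joint would pass 70% of its speed; a pose out of reach is approached as far as the arm can. A call with a number of a shift or a turn outside -1 to 1 is refused whole. A call with a gripper value outside its range is refused whole. The fingers move at their own pace and stop on an object; the grip force is fixed at half the most. Time passes only in rows, so rows that repeat a pose let the fingers close, or fill a call up. It gives the time, the measured TCP pose, the force, the opening and the grip force at its end, in the units of the state.
- bot.state(): the state, without advancing time (a new reading comes with each control period).
- cams.capture(name): name is "scene" or "top"; returns the picture (384x512x3 uint8, blue, green, red); there is no depth.
- cams.camera_info(name): a dict with "fx", "fy", "cx", "cy" (pixels), "R" (3x3) and "t" (3): a world point X has camera coordinates R X + t. Camera axes: x right, y down, z forward; pixel columns grow to the right and rows downward; lengths in mm; the calibration is good to about 2 mm. A picture is of the moment at which its call begins. camera_info takes no time and is no camera call.
- workorder.job_done(): hands the job in; it is judged then, once.
The state is a dict: "clock": time; "qpos": joint angles; "joint_vel": joint speeds; "effort": joint torques, N m; "tool_pos": TCP position; "ee_rot": TCP orientation; "contact_force": force on the tool from outside, world axes, zero at the start; "wrist_torque": the same for the moment, N m; "opening": finger opening in mm; "finger_force": force on a finger pad.
Only numpy, scipy, OpenCV 4.12 (cv2) and the standard library are available. Lean on these libraries where they do the work, as an engineer would, in place of code of your own. Each camera call takes 0.05 s, during which the arm holds its last target. There are 200 camera calls.

## Working session

There is one attempt and no reset: what is moved stays moved. The work goes in short steps, Python scripts to look and compute and a tool call to move; the robot and the scene stay as the last step left them, time stands still between calls to the robot, and variables do not carry over. Pictures are saved under pics/ and viewed, at most 10 in all, crops included, and the job is handed in when it is done.

Besides the shell and the picture viewer there is one more tool, called after "Call:" as name(argument=value, ...) on one line, values as JSON. jog_arm: Moves the arm, as the interface text tells. Its arguments: {"type":"object","properties":{"series":{"type":"array"}},"required":["series"]}

```bash
mkdir -p pics; python3 - <<'E'
from plant import bot,cams,workorder
import cv2,numpy as np
for n in("scene","top"):
    cv2.imwrite(f"pics/{n}0.png",cams.capture(n)); c=cams.camera_info(n);print(n,{k:np.round(v,3).tolist() for k,v in c.items()})
s=bot.state();print(s)
E
```

```text
scene {'fx': 490.934, 'fy': 490.934, 'cx': 253.231, 'cy': 189.386, 'R': [[-0.716, -0.698, 0.015], [-0.512, 0.51, -0.691], [0.474, -0.503, -0.723]], 't': [349.552, 305.749, 1182.353]}
top {'fx': 359.422, 'fy': 359.422, 'cx': 254.361, 'cy': 188.081, 'R': [[0.02, -1.0, -0.004], [-0.983, -0.019, -0.182], [0.182, 0.008, -0.983]], 't': [-1.447, 499.552, 1130.354]}
{'clock': 0.1, 'qpos': array([-1.05441306e+00,  3.85507358e-01,  6.76998563e-03, -4.19379661e-04,
       -1.19399235e+00, -2.58565245e-01]), 'joint_vel': array([-0.00089212, -0.00196463,  0.00304761,  0.00182464, -0.00086389,
        0.00159215]), 'effort': array([-2.62646881e-04, -3.91690636e+01,  1.87935430e+01,  4.23191607e+00,
        1.34524936e-02, -7.52745109e-05]), 'tool_pos': array([ 159.226392  , -603.86825608,  240.55747626]), 'ee_rot': array([ 3.13962386e+00, -1.17659083e-04, -2.88392920e+00]), 'contact_force': array([-0.33179112,  0.53634427, -0.34462627]), 'wrist_torque': array([ 0.02580759, -0.04226428,  0.0011817 ]), 'finger_force': 0.0, 'opening': 86.9233025264078}
```

View pics/scene0.png

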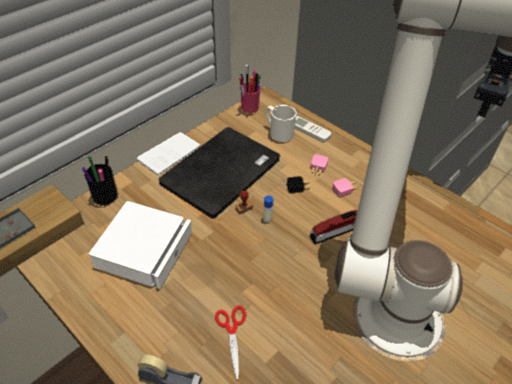

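View pics/top0.png

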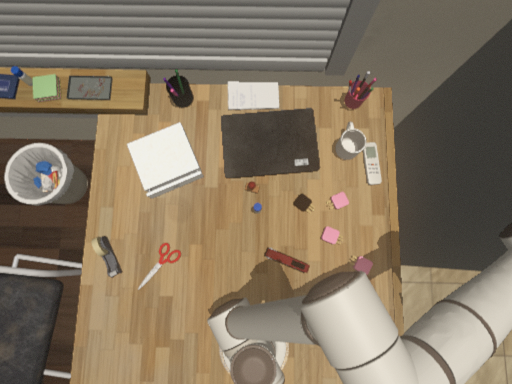

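Both pictures show the unit at top (165,160) and scene (142,243). Candidates for the plug in the top view are black (302,203) and pink (340,200), (330,236) and (363,266). The black one fits the description. It is at scene (296,184), and I'll check it in a close crop.

```bash
python3 - <<'E'
import cv2,numpy as np
t=cv2.imread("pics/top0.png");s=cv2.imread("pics/scene0.png")
def c(im,x,y,w,h,k): return cv2.resize(im[y:y+h,x:x+w],None,fx=k,fy=k,interpolation=cv2.INTER_CUBIC)
# top plug (275,180) 50x37 x8 ; scene plug (270,165); top unit (120,118)100x75 x4; scene unit (85,195)
a=np.hstack([c(t,240,175,80,60,5),c(s,270,165,50,37,8)[:300] if 0 else cv2.resize(c(s,240,165,80,60,5),(400,300))])
b=np.hstack([c(t,120,118,100,75+5,4)[:300],c(s,88,195,110,82,4)[:300,:400]])
cv2.imwrite("pics/crop1.png",np.vstack([a,b]))
E
```

```text
(no output)
```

View pics/crop1.png

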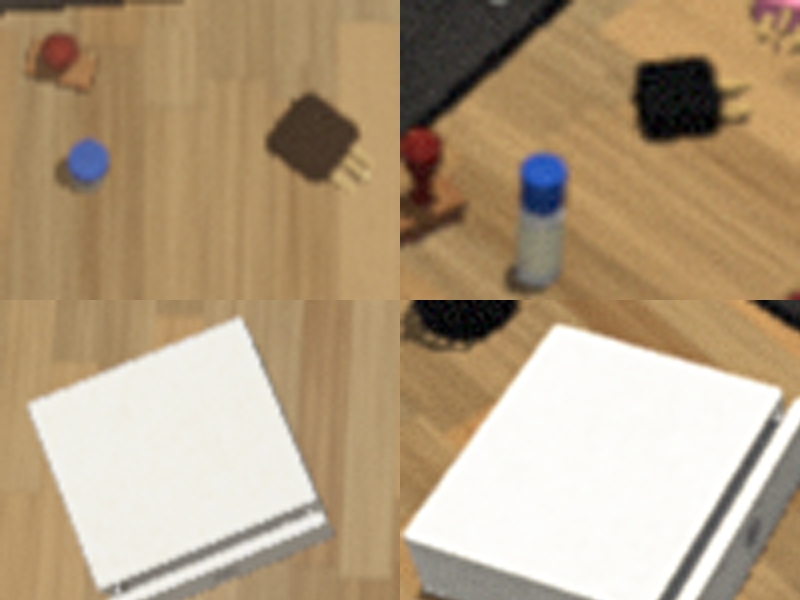

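The crop confirms the black body with brass pins: corners in the top view are about (293.6,203), (302,193.4), (311.6,201) and (303.6,211.4), with the pins toward lower right. The grey disc is at scene (176.7,252.4).

```bash
cat >h.py <<'E'
from plant import bot,cams,workorder
import cv2,numpy as np
from scipy.spatial.transform import Rotation as Ro
def ray(n,p,z):
    c=cams.camera_info(n);R=np.array(c["R"]);t=np.array(c["t"])
    d=R.T@np.array([(p[0]-c["cx"])/c["fx"],(p[1]-c["cy"])/c["fy"],1]);o=-R.T@t
    return o+d*(z-o[2])/d[2]
def crop(x,y,x0,y0,k): return ((x+.5)/k-.5+x0,(y+.5)/k-.5+y0)
E
python3 - <<'E'
from h import *
np.set_printoptions(precision=1,suppress=True)
P=[ray("top",crop(x,y,240,175,5),24) for x,y in[(268,138),(310,92),(358,130),(318,182)]]
print("plug",np.array(P),np.mean(P,0),[np.linalg.norm(P[i]-P[i-1]) for i in range(4)])
Q=[ray("scene",crop(x-400,y,240,165,5),24) for x,y in[(635,62),(716,58),(720,100),(641,108)]]
print("plug scene top",np.array(Q),np.mean(Q,0))
pin=ray("top",crop(350,168,240,175,5),12);print("pins",pin)
d=pin[:2]-np.mean(P,0)[:2];print("x yaw by pins",np.arctan2(*(-d[::-1])))
for a,b in((0,1),(3,2),(1,2),(0,3)): v=P[b]-P[a];print(a,b,np.arctan2(v[1],v[0]))
U=[ray("top",crop(x,y-300,120,118,4),62) for x,y in[(28,403),(240,317),(313,500),(102,590)]]
print("unit",np.array(U),np.mean(U,0),[np.linalg.norm(U[i]-U[i-1]) for i in range(4)])
for a,b in((3,0),(2,1),(1,0),(2,3)): v=U[b]-U[a];print(a,b,np.arctan2(v[1],v[0]))
print("disc",ray("scene",crop(755-400,530-300,88,195,4),33))
print("disc top",ray("top",crop(218,577-300,120,118,4),33))
print("stamp",ray("top",crop(60,50,240,175,5),65),"glue",ray("top",crop(88,158,240,175,5),86))
E
```

```text
plug [[ 458.5 -120.9   24. ]
 [ 489.9 -148.8   24. ]
 [ 465.  -180.5   24. ]
 [ 429.8 -153.9   24. ]] [ 460.8 -151.    24. ] [np.float64(43.625668035522835), np.float64(42.009574323785266), np.float64(40.28472523925994), np.float64(44.077227702160926)]
plug scene top [[ 491.3 -146.2   24. ]
 [ 459.2 -183.3   24. ]
 [ 434.7 -158.    24. ]
 [ 463.3 -119.9   24. ]] [ 462.2 -151.9   24. ]
pins [ 441.1 -176.8   12. ]
x yaw by pins 0.9176415880290184
0 1 -0.7260520704929148
3 2 -0.6486292062311416
1 2 -2.237667783284339
0 3 -2.286600350039402
unit [[638.8 433.6  62. ]
 [716.8 262.5  62. ]
 [560.8 193.8  62. ]
 [483.  360.5  62. ]] [599.8 312.6  62. ] [np.float64(172.01020443947428), np.float64(188.0600150397028), np.float64(170.3841930258993), np.float64(183.9665737705856)]
3 0 0.43879746101763856
2 1 0.41483547471689897
1 0 1.9985145545323943
2 3 2.007372764277004
disc [504.1 267.6  33. ]
disc top [500.8 274.3  33. ]
stamp [507.2  17.3  65. ] glue [434.6  -2.   86. ]
```

Call:
jog_arm(series=[[[-0.4, 0.4, 0, 0, 0, -0.08, 1], [-0.84, 0.82, 0, 0, 0, -0.165, 1], [-0.84, 0.82, 0, 0, 0, -0.165, 1], [-0.84, 0.82, 0, 0, 0, -0.165, 1], [-0.84, 0.82, 0, 0, 0, -0.165, 1], [-0.84, 0.82, 0, 0, 0, -0.165, 1], [-0.84, 0.82, 0, 0, 0, -0.165, 1], [-0.84, 0.82, 0, 0, 0, -0.165, 1]]])

```text
clock: 1.1
tool_pos: [249.4, -453.7, 241.3]
ee_rot: [3.141, -0.0, -2.712]
contact_force: [0.1, 0.6, 0.4]
opening: 15.0
finger_force: 0.0
```

Call:
jog_arm(series=[[[-0.4, 0.27, 0, 0, 0, 0, 1], [-0.97, 0.667, 0, 0, 0, 0, 1], [-0.97, 0.667, 0, 0, 0, 0, 1], [-0.97, 0.667, 0, 0, 0, 0, 1], [-0.97, 0.667, 0, 0, 0, 0, 1], [-0.97, 0.667, 0, 0, 0, 0, 1], [-0.97, 0.667, 0, 0, 0, 0, 1], [-0.97, 0.667, 0, 0, 0, 0, 1]]])

```text
clock: 2.1
tool_pos: [339.9, -302.2, 241.4]
ee_rot: [3.141, -0.0, -2.712]
contact_force: [-0.1, 0.1, 0.0]
opening: 0.3
finger_force: 0.0
```

Call:
jog_arm(series=[[[-0.4, 0.27, 0, 0, 0, 0, 1], [-0.97, 0.667, 0, 0, 0, 0, 1], [-0.97, 0.667, 0, 0, 0, 0, 1], [-0.97, 0.667, 0, 0, 0, 0, 1], [-0.97, 0.667, 0, 0, 0, 0, 1], [-0.97, 0.667, 0, 0, 0, 0, 1], [-0.97, 0.667, 0, 0, 0, 0, 1], [-0.97, 0.667, 0, 0, 0, 0, 1]]])

```text
clock: 3.1
tool_pos: [430.5, -150.6, 241.6]
ee_rot: [-3.142, 0.0, -2.712]
contact_force: [0.2, 0.7, -0.2]
opening: 0.5
finger_force: 0.0
```

Call:
jog_arm(series=[[[-0.19, 0.39, 0, 0, 0, 0, 1], [-0.38, 0.776, 0, 0, 0, 0, 1], [-0.38, 0.776, 0, 0, 0, 0, 1], [-0.38, 0.776, 0, 0, 0, 0, 1], [-0.38, 0.776, 0, 0, 0, 0, 1], [-0.38, 0.776, 0, 0, 0, 0, 1], [-0.38, 0.776, 0, 0, 0, 0, 1], [-0.38, 0.776, 0, 0, 0, 0, 1]]])

```text
clock: 4.1
tool_pos: [434.0, -20.8, 241.5]
ee_rot: [3.142, -0.0, -2.712]
contact_force: [-0.7, 0.8, -0.0]
opening: 0.3
finger_force: 0.0
```

Call:
jog_arm(series=[[[-0.19, 0.39, 0, 0, 0, 0, 1], [-0.38, 0.776, 0, 0, 0, 0, 1], [-0.38, 0.776, 0, 0, 0, 0, 1], [-0.38, 0.776, 0, 0, 0, 0, 1], [-0.38, 0.776, 0, 0, 0, 0, 1], [-0.38, 0.776, 0, 0, 0, 0, 1], [-0.38, 0.776, 0, 0, 0, 0, 1], [-0.38, 0.776, 0, 0, 0, 0, 1]]])

```text
clock: 5.1
tool_pos: [437.2, 108.8, 241.6]
ee_rot: [3.142, 0.0, -2.712]
contact_force: [0.2, 0.9, -0.1]
opening: 0.0
finger_force: 0.0
```

Call:
jog_arm(series=[[[-0.19, 0.39, 0, 0, 0, 0, 1], [-0.38, 0.776, 0, 0, 0, 0, 1], [-0.38, 0.776, 0, 0, 0, 0, 1], [-0.38, 0.776, 0, 0, 0, 0, 1], [-0.38, 0.776, 0, 0, 0, 0, 1], [-0.38, 0.776, 0, 0, 0, 0, 1], [-0.38, 0.776, 0, 0, 0, 0, 1], [-0.38, 0.776, 0, 0, 0, 0, 1]]])

```text
clock: 6.1
tool_pos: [440.5, 238.4, 241.7]
ee_rot: [3.142, 0.0, -2.712]
contact_force: [0.5, -0.3, 0.3]
opening: 0.2
finger_force: 0.0
```

Call:
jog_arm(series=[[[0, 0, 0.4, 0, 0, 0, 1], [0, 0, 0.8, 0, 0, 0, 1], [0, 0, 0.95, 0, 0, 0, 1], [0, 0, 0.95, 0, 0, 0, 1], [0, 0, 0.95, 0, 0, 0, 1], [0, 0, 0.95, 0, 0, 0, 1], [0, 0, 0.95, 0, 0, 0, 1], [0, 0, 0.95, 0, 0, 0, 1]]])

```text
clock: 7.1
tool_pos: [440.6, 238.9, 99.7]
ee_rot: [3.141, 0.001, -2.711]
contact_force: [-0.1, 1.0, 1.0]
opening: 0.1
finger_force: 0.0
```

Call:
jog_arm(series=[[[0, 0, 0.2, 0, 0, 0, 1], [0, 0, 0.43, 0, 0, 0, 1], [0, 0, 0.43, 0, 0, 0, 1], [-0.1, 0, 0.43, 0, 0, 0, 1], [-0.2, 0, 0.43, 0, 0, 0, 1], [-0.27, 0, 0.43, 0, 0, 0, 1], [-0.3, 0, 0.43, 0, 0, 0, 1], [-0.32, 0, 0.43, 0, 0, 0, 1]]])

```text
clock: 8.1
tool_pos: [484.2, 258.7, 34.6]
ee_rot: [3.142, -0.0, -2.711]
contact_force: [-0.0, 0.9, -0.1]
opening: 0.2
finger_force: 0.0
```

Call:
jog_arm(series=[[[-0.02, 0, 0, 0, 0, 0, 1], [-0.04, 0, 0, 0, 0, 0, 1], [-0.06, 0, 0, 0, 0, 0, 1], [-0.075, 0, 0, 0, 0, 0, 1], [-0.085, 0, 0, 0, 0, 0, 1], [-0.09, 0, 0, 0, 0, 0, 1], [-0.095, 0, 0, 0, 0, 0, 1], [-0.1, 0, 0, 0, 0, 0, 1]]])

```text
clock: 9.1
tool_pos: [497.2, 264.7, 34.4]
ee_rot: [-3.141, -0.001, -2.711]
contact_force: [-3.4, -0.6, 0.7]
opening: 0.2
finger_force: 1.9
```

Call:
jog_arm(series=[[[-0.01, 0, 0, 0, 0, 0, 1], [-0.02, 0, 0, 0, 0, 0, 1], [-0.025, 0, 0, 0, 0, 0, 1], [-0.03, 0, 0, 0, 0, 0, 1], [-0.035, 0, 0, 0, 0, 0, 1], [-0.035, 0, 0, 0, 0, 0, 1], [-0.04, 0, 0, 0, 0, 0, 1], [-0.04, 0, 0, 0, 0, 0, 1]]])

```text
clock: 10.1
tool_pos: [501.6, 266.6, 34.3]
ee_rot: [-3.141, -0.004, -2.711]
contact_force: [-7.8, -2.2, 3.2]
opening: 0.6
finger_force: 4.0
```

Call:
jog_arm(series=[[[-0.007, 0, 0, 0, 0, 0, 1], [-0.014, 0, 0, 0, 0, 0, 1], [-0.021, 0, 0, 0, 0, 0, 1], [-0.025, 0, 0, 0, 0, 0, 1], [-0.03, 0, 0, 0, 0, 0, 1], [-0.03, 0, 0, 0, 0, 0, 1], [-0.035, 0, 0, 0, 0, 0, 1], [-0.035, 0, 0, 0, 0, 0, 1]]])

```text
clock: 11.1
tool_pos: [501.6, 266.5, 34.3]
ee_rot: [-3.14, -0.015, -2.712]
contact_force: [-21.9, -1.8, 15.4]
opening: 0.7
finger_force: 10.5
```

Call:
jog_arm(series=[[[0.3, 0, 0, 0, 0, 0, 1], [0.7, 0, 0, 0, 0, 0, 1], [1, 0, 0, 0, 0, 0, 1], [1, 0, 0, 0, 0, 0, 1], [1, 0, 0, 0, 0, 0, 1], [1, 0, 0, 0, 0, 0, 1], [1, 0, 0, 0, 0, 0, 1], [1, 0, 0, 0, 0, 0, 1]]])

```text
clock: 12.1
tool_pos: [372.0, 207.3, 34.4]
ee_rot: [3.142, 0.0, -2.711]
contact_force: [-0.4, 0.1, 0.5]
opening: 0.9
finger_force: 0.0
```

Call:
jog_arm(series=[[[0, 0, -0.4, 0, 0, 0, -1], [0, 0, -0.8, 0, 0, 0, -1], [0, 0, -1, 0, 0, 0, -1], [0, 0, -1, 0, 0, 0, -1], [0, 0, -1, 0, 0, 0, -1], [0, 0, -1, 0, 0, 0, -1], [0, 0, -1, 0, 0, 0, -1], [0, 0, -1, 0, 0, 0, -1]]])

```text
clock: 13.1
tool_pos: [371.4, 207.0, 184.0]
ee_rot: [-3.141, -0.001, -2.711]
contact_force: [0.3, -0.0, -0.5]
opening: 72.5
finger_force: 0.0
```

```bash
python3 - <<'E'
from h import *
t=cams.capture("top");s=cams.capture("scene")
c=lambda im,x,y,w,h,k:cv2.resize(im[y:y+h,x:x+w],None,fx=k,fy=k,interpolation=cv2.INTER_CUBIC)
cv2.imwrite("pics/open.png",np.hstack([c(t,120,110,100,130,4),c(s,85,190,100,130,4)]))
E
```

```text
(no output)
```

View pics/open.png

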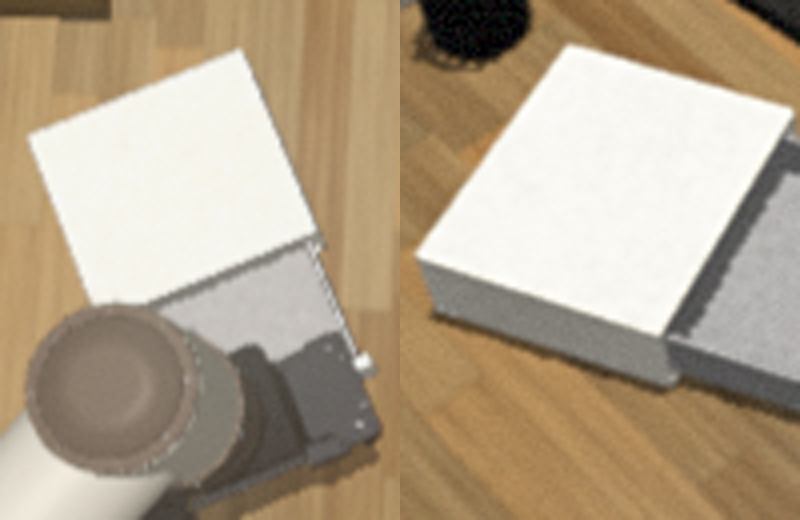

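The drawer stands open, its floor visible behind the front at crop-left (360,365). Now for the plug.

Call:
jog_arm(series=[[[0.08, -0.4, 0, 0, 0, 0, -1], [0.151, -0.807, 0, 0, 0, 0, -1], [0.151, -0.807, 0, 0, 0, 0, -1], [0.151, -0.807, 0, 0, 0, 0, -1], [0.151, -0.807, 0, 0, 0, 0, -1], [0.151, -0.807, 0, 0, 0, 0, -1], [0.151, -0.807, 0, 0, 0, 0, -1], [0.151, -0.807, 0, 0, 0, 0, -1]]])

```text
clock: 14.2
tool_pos: [401.4, 88.1, 184.5]
ee_rot: [-3.142, -0.0, -2.71]
contact_force: [-0.8, 0.3, -0.5]
opening: 87.2
finger_force: 0.0
```

Call:
jog_arm(series=[[[0.08, -0.4, 0, 0, 0, 0, -1], [0.151, -0.807, 0, 0, 0, 0, -1], [0.151, -0.807, 0, 0, 0, 0, -1], [0.151, -0.807, 0, 0, 0, 0, -1], [0.151, -0.807, 0, 0, 0, 0, -1], [0.151, -0.807, 0, 0, 0, 0, -1], [0.151, -0.807, 0, 0, 0, 0, -1], [0.151, -0.807, 0, 0, 0, 0, -1]]])

```text
clock: 15.2
tool_pos: [431.5, -31.3, 184.6]
ee_rot: [3.142, 0.0, -2.71]
contact_force: [-0.1, -0.9, 0.7]
opening: 87.4
finger_force: 0.0
```

Call:
jog_arm(series=[[[0.08, -0.4, 0, 0, 0, -0.15, -1], [0.151, -0.807, 0, 0, 0, -0.3, -1], [0.151, -0.807, 0, 0, 0, -0.43, -1], [0.151, -0.807, 0, 0, 0, -0.43, -1], [0.151, -0.807, 0, 0, 0, -0.43, -1], [0.151, -0.807, 0, 0, 0, -0.43, -1], [0.151, -0.807, 0, 0, 0, -0.43, -1], [0.151, -0.807, 0, 0, 0, -0.43, -1]]])

```text
clock: 16.2
tool_pos: [461.4, -150.9, 184.7]
ee_rot: [-3.141, 0.0, -2.26]
contact_force: [0.1, -0.3, -0.0]
opening: 87.2
finger_force: 0.0
```

Call:
jog_arm(series=[[[0, 0, 0.4, 0, 0, 0, -1], [0, 0, 0.75, 0, 0, 0, -1], [0, 0, 0.95, 0, 0, 0, -1], [0, 0, 0.95, 0, 0, 0, -1], [0, 0, 0.95, 0, 0, 0, -1], [0, 0, 0.95, 0, 0, 0, -1], [0, 0, 0.95, 0, 0, 0, -1], [0, 0, 0.95, 0, 0, 0, -1]]])

```text
clock: 17.2
tool_pos: [461.7, -151.2, 42.7]
ee_rot: [-3.14, 0.001, -2.261]
contact_force: [0.3, -0.2, -0.1]
opening: 87.2
finger_force: 0.0
```

Call:
jog_arm(series=[[[0, 0, 0.07, 0, 0, 0, -1], [0, 0, 0.135, 0, 0, 0, -1], [0, 0, 0.135, 0, 0, 0, 1], [0, 0, 0.135, 0, 0, 0, 1], [0, 0, 0.135, 0, 0, 0, 1], [0, 0, 0.135, 0, 0, 0, 1], [0, 0, 0.135, 0, 0, 0, 1], [0, 0, 0.135, 0, 0, 0, 1]]])

```text
clock: 18.2
tool_pos: [461.5, -151.2, 22.0]
ee_rot: [-3.141, 0.0, -2.261]
contact_force: [0.6, 0.3, 0.8]
opening: 45.8
finger_force: 29.7
```

Call:
jog_arm(series=[[[0, 0, -0.2, 0, 0, 0, 1], [0, 0, -0.5, 0, 0, 0, 1], [0, 0, -0.8, 0, 0, 0, 1], [0, 0, -0.93, 0, 0, 0, 1], [0, 0, -0.93, 0, 0, 0, 1], [0, 0, -0.93, 0, 0, 0, 1], [0, 0, -0.93, 0, 0, 0, 1], [0, 0, -0.93, 0, 0, 0, 1]]])

```text
clock: 19.2
tool_pos: [461.0, -151.2, 160.3]
ee_rot: [3.14, -0.001, -2.261]
contact_force: [-0.0, 0.7, -0.8]
opening: 46.1
finger_force: 29.7
```

Call:
jog_arm(series=[[[-0.2, 0.15, 0, 0, 0, 0.1, 1], [-0.4, 0.3, 0, 0, 0, 0.22, 1], [-0.6, 0.45, 0, 0, 0, 0.35, 1], [-0.727, 0.547, 0, 0, 0, 0.43, 1], [-0.727, 0.547, 0, 0, 0, 0.43, 1], [-0.727, 0.547, 0, 0, 0, 0.43, 1], [-0.727, 0.547, 0, 0, 0, 0.43, 1], [-0.727, 0.547, 0, 0, 0, 0.43, 1]]])

```text
clock: 20.2
tool_pos: [467.4, -15.6, 161.2]
ee_rot: [3.142, -0.0, -2.712]
contact_force: [-0.0, 0.3, -0.2]
opening: 45.9
finger_force: 29.7
```

Call:
jog_arm(series=[[[-0.1, 0.2, 0, 0, 0, 0, 1], [-0.21, 0.4, 0, 0, 0, 0, 1], [-0.32, 0.62, 0, 0, 0, 0, 1], [-0.417, 0.808, 0, 0, 0, 0, 1], [-0.417, 0.808, 0, 0, 0, 0, 1], [-0.417, 0.808, 0, 0, 0, 0, 1], [-0.417, 0.808, 0, 0, 0, 0, 1], [-0.417, 0.808, 0, 0, 0, 0, 1]]])

```text
clock: 21.2
tool_pos: [473.7, 120.6, 161.3]
ee_rot: [-3.142, -0.0, -2.712]
contact_force: [0.2, -1.2, -0.1]
opening: 46.0
finger_force: 29.7
```

Call:
jog_arm(series=[[[-0.1, 0.2, 0, 0, 0, 0, 1], [-0.21, 0.4, 0, 0, 0, 0, 1], [-0.32, 0.62, 0, 0, 0, 0, 1], [-0.417, 0.808, 0, 0, 0, 0, 1], [-0.417, 0.808, 0, 0, 0, 0, 1], [-0.417, 0.808, 0, 0, 0, 0, 1], [-0.417, 0.808, 0, 0, 0, 0, 1], [-0.417, 0.808, 0, 0, 0, 0, 1]]])

```text
clock: 22.2
tool_pos: [480.1, 256.8, 161.5]
ee_rot: [3.142, 0.0, -2.712]
contact_force: [0.6, 0.7, -1.2]
opening: 46.2
finger_force: 29.7
```

```bash
python3 - <<'E'
from h import *
t=cams.capture("top");s=cams.capture("scene")
c=lambda im,x,y,w,h,k:cv2.resize(im[y:y+h,x:x+w],None,fx=k,fy=k,interpolation=cv2.INTER_CUBIC)
cv2.imwrite("pics/over.png",np.hstack([c(t,120,110,100,130,4),c(s,105,170,100,130,4)]))
for p in [(-53,0,13.5),(-67,0,33),(-67,95,61),(-67,-95,61),(53,0,13.5)]:
    a=-139.7+p[0];X=np.array([600+a*.909-p[1]*.417,312.6+a*.417+p[1]*.909,p[2]])
    for n,x0,y0 in(("top",120,110),("scene",105,170)):
        k=cams.camera_info(n);q=np.array(k["R"])@X+k["t"];print(p,n,((k["fx"]*q[0]/q[2]+k["cx"]-x0)*4).round(),((k["fy"]*q[1]/q[2]+k["cy"]-y0)*4).round())
E
```

```text
(-53, 0, 13.5) top 267.0 403.0
(-53, 0, 13.5) scene 411.0 386.0
(-67, 0, 33) top 268.0 415.0
(-67, 0, 33) scene 430.0 374.0
(-67, 95, 61) top 150.0 459.0
(-67, 95, 61) scene 365.0 472.0
(-67, -95, 61) top 372.0 364.0
(-67, -95, 61) scene 485.0 236.0
(53, 0, 13.5) top 221.0 288.0
(53, 0, 13.5) scene 261.0 339.0
```

View pics/over.png

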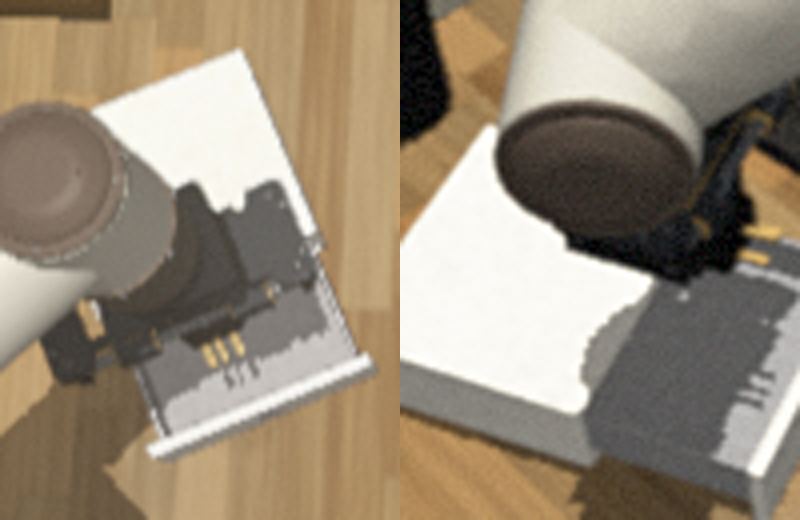

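The plug hangs over the open drawer, pins toward the front at crop (225,350). The front edge at (150,455)–(375,368) is where predicted.

Call:
jog_arm(series=[[[0, 0, 0.2, 0, 0, 0, 1], [0, 0, 0.4, 0, 0, 0, 1], [0, 0, 0.6, 0, 0, 0, 1], [0, 0, 0.75, 0, 0, 0, 1], [0, 0, 0.8, 0, 0, 0, 1], [0, 0, 0.82, 0, 0, 0, 1], [0, 0, 0.83, 0, 0, 0, 1], [0, 0, 0.835, 0, 0, 0, 1]]])

```text
clock: 23.3
tool_pos: [480.4, 257.9, 36.8]
ee_rot: [3.141, 0.002, -2.711]
contact_force: [-0.4, 0.3, -0.3]
opening: 46.1
finger_force: 29.7
```

Call:
jog_arm(series=[[[0, 0, 0.007, 0, 0, 0, 1], [0, 0, 0.007, 0, 0, 0, 1], [0, 0, 0.007, 0, 0, 0, -0.6], [0, 0, 0.007, 0, 0, 0, -0.6], [0, 0, 0.007, 0, 0, 0, -0.6], [0, 0, 0.007, 0, 0, 0, -0.6], [0, 0, 0.007, 0, 0, 0, -0.6], [0, 0, 0.007, 0, 0, 0, -0.6]]])

```text
clock: 24.3
tool_pos: [480.0, 257.6, 35.0]
ee_rot: [-3.142, -0.0, -2.711]
contact_force: [-0.2, -0.2, 0.1]
opening: 69.6
finger_force: 0.0
```

Call:
jog_arm(series=[[[0, 0, -0.2, 0, 0, 0, -0.6], [0, 0, -0.5, 0, 0, 0, -0.6], [0, 0, -0.8, 0, 0, 0, -0.6], [0, 0, -0.95, 0, 0, 0, -0.6], [0, 0, -0.95, 0, 0, 0, -0.6], [0, 0, -0.95, 0, 0, 0, -0.6], [0, 0, -0.95, 0, 0, 0, -0.6], [0, 0, -0.95, 0, 0, 0, -0.6]]])

```text
clock: 25.3
tool_pos: [479.7, 257.3, 176.4]
ee_rot: [-3.141, -0.002, -2.711]
contact_force: [-0.4, 0.4, -1.2]
opening: 69.7
finger_force: 0.0
```

Call:
jog_arm(series=[[[0.3, 0, 0, 0, 0, 0, 1], [0.6, 0, 0, 0, 0, 0, 1], [0.8, 0, 0, 0, 0, 0, 1], [0.8, 0, 0, 0, 0, 0, 1], [0.8, 0, 0, 0, 0, 0, 1], [0.8, 0, 0, 0, 0, 0, 1], [0.8, 0, 0, 0, 0, 0, 1], [0.8, 0, 0, 0, 0, 0, 1]]])

```text
clock: 26.3
tool_pos: [371.2, 207.6, 177.3]
ee_rot: [-3.141, -0.0, -2.711]
contact_force: [-0.8, 0.4, -0.5]
opening: 2.5
finger_force: 0.0
```

```bash
python3 - <<'E'
from h import *
t=cams.capture("top");s=cams.capture("scene")
c=lambda im,x,y,w,h,k:cv2.resize(im[y:y+h,x:x+w],None,fx=k,fy=k,interpolation=cv2.INTER_CUBIC)
cv2.imwrite("pics/placed.png",np.hstack([c(t,120,110,100,130,4),c(s,125,170,100,130,4)]))
E
```

```text
(no output)
```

View pics/placed.png

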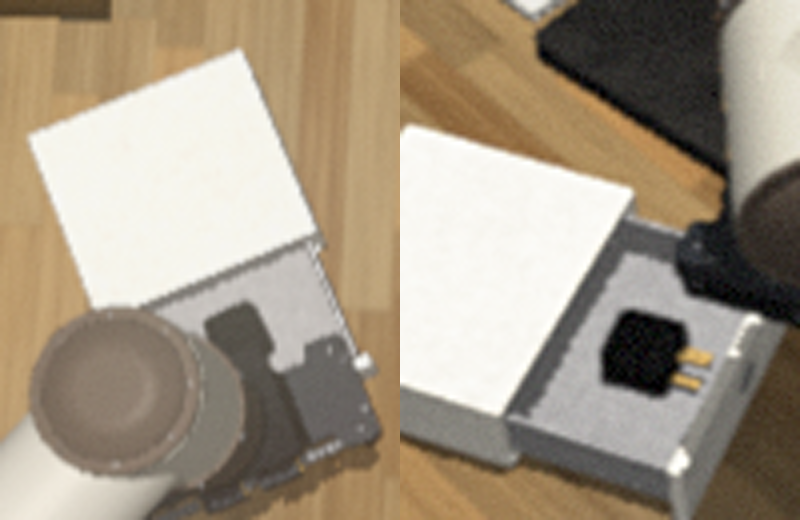

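The scene half (655,355) shows the plug lying flat on the drawer floor and free. Now closing.

Call:
jog_arm(series=[[[0, 0, 0.3, 0, 0, 0, 1], [0, 0, 0.6, 0, 0, 0, 1], [0, 0, 0.85, 0, 0, 0, 1], [0, 0, 0.95, 0, 0, 0, 1], [0, 0, 0.95, 0, 0, 0, 1], [0, 0, 0.95, 0, 0, 0, 1], [0, 0, 0.95, 0, 0, 0, 1], [0, 0, 0.95, 0, 0, 0, 1]]])

```text
clock: 27.4
tool_pos: [371.3, 207.9, 35.7]
ee_rot: [3.141, 0.002, -2.711]
contact_force: [-1.0, 0.9, 1.0]
opening: 0.4
finger_force: 0.0
```

Call:
jog_arm(series=[[[-0.12, 0, 0, 0, 0, 0, 1], [-0.18, 0, 0, 0, 0, 0, 1], [-0.22, 0, 0, 0, 0, 0, 1], [-0.26, 0, 0, 0, 0, 0, 1], [-0.31, 0, 0, 0, 0, 0, 1], [-0.37, 0, 0, 0, 0, 0, 1], [-0.43, 0, 0, 0, 0, 0, 1], [-0.49, 0, 0, 0, 0, 0, 1]]])

```text
clock: 28.4
tool_pos: [437.8, 237.7, 34.7]
ee_rot: [-3.141, -0.002, -2.711]
contact_force: [-3.5, -2.9, 0.7]
opening: 0.2
finger_force: 2.0
```

Call:
jog_arm(series=[[[-0.06, 0, 0, 0, 0, 0, 1], [-0.12, 0, 0, 0, 0, 0, 1], [-0.18, 0, 0, 0, 0, 0, 1], [-0.23, 0, 0, 0, 0, 0, 1], [-0.28, 0, 0, 0, 0, 0, 1], [-0.32, 0, 0, 0, 0, 0, 1], [-0.36, 0, 0, 0, 0, 0, 1], [-0.4, 0, 0, 0, 0, 0, 1]]])

```text
clock: 29.4
tool_pos: [492.4, 263.2, 34.9]
ee_rot: [-3.141, -0.001, -2.711]
contact_force: [-3.2, -3.8, -2.0]
opening: 0.6
finger_force: 2.2
```

Call:
jog_arm(series=[[[-0.02, 0, 0, 0, 0, 0, 1], [-0.04, 0, 0, 0, 0, 0, 1], [-0.055, 0, 0, 0, 0, 0, 1], [-0.07, 0, 0, 0, 0, 0, 1], [-0.08, 0, 0, 0, 0, 0, 1], [-0.09, 0, 0, 0, 0, 0, 1], [-0.095, 0, 0, 0, 0, 0, 1], [-0.1, 0, 0, 0, 0, 0, 1]]])

```text
clock: 30.4
tool_pos: [501.3, 267.3, 34.9]
ee_rot: [-3.14, -0.011, -2.712]
contact_force: [-18.0, -2.8, 10.1]
opening: 0.5
finger_force: 9.0
```

At the stop with 18 N, same place as before. Backing off.

Call:
jog_arm(series=[[[0.05, 0, 0, 0, 0, 0, 1], [0.15, 0, 0, 0, 0, 0, 1], [0.4, 0, 0, 0, 0, 0, 1], [0.7, 0, 0, 0, 0, 0, 1], [1, 0, 0, 0, 0, 0, 1], [1, 0, 0, 0, 0, 0, 1], [1, 0, 0, 0, 0, 0, 1], [1, 0, 0, 0, 0, 0, 1]]])

```text
clock: 31.4
tool_pos: [371.5, 208.8, 35.5]
ee_rot: [3.14, 0.004, -2.711]
contact_force: [0.0, -0.3, 0.1]
opening: 0.5
finger_force: 0.0
```

Call:
jog_arm(series=[[[0, 0, -0.3, 0, 0, 0, 1], [0, 0, -0.7, 0, 0, 0, 1], [0, 0, -1, 0, 0, 0, 1], [0, 0, -1, 0, 0, 0, 1], [0, 0, -1, 0, 0, 0, 1], [0, 0, -1, 0, 0, 0, 1], [0, 0, -1, 0, 0, 0, 1], [0, 0, -1, 0, 0, 0, 1]]])

```text
clock: 32.4
tool_pos: [369.5, 206.7, 184.3]
ee_rot: [-3.141, -0.001, -2.711]
contact_force: [0.0, -0.1, -0.4]
opening: 0.3
finger_force: 0.0
```

```bash
python3 - <<'E'
from h import *
t=cams.capture("top");s=cams.capture("scene")
c=lambda im,x,y,w,h,k:cv2.resize(im[y:y+h,x:x+w],None,fx=k,fy=k,interpolation=cv2.INTER_CUBIC)
cv2.imwrite("pics/shut.png",np.hstack([c(t,110,100,250,200,1.6),c(s,80,90,250,200,1.6)]))
E
```

```text
(no output)
```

View pics/shut.png

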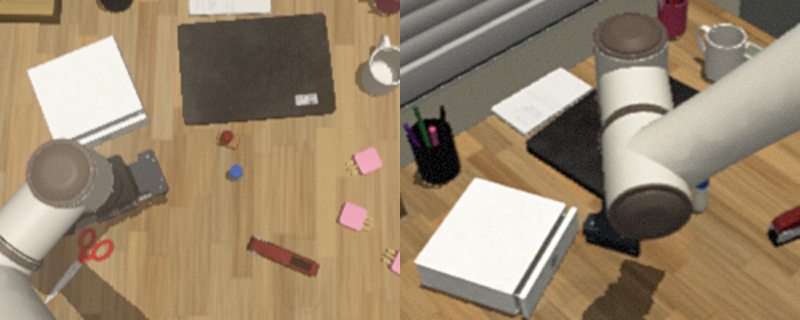

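The drawer is shut, with the same gap as at the start (crop (545,255)). Stamp, glue and mug are standing where they were, and the arm is clear.

```bash
python3 -c "
from plant import workorder
print(workorder.job_done())"
```

```text
the job is handed in; nothing more can be done
None
```

The black charger plug is lying in the drawer, the drawer is latched shut, the stamp, glue stick and mug look undisturbed in the last picture, and the job was handed in at about 32 s.

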